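# Prove a sash's roller catch

## Robot

A 6-joint arm with a two-finger parallel gripper is mounted at the origin on the work surface. World frame = base frame: x ahead of the robot, y to its left, z up, the work surface at z = 0. Lengths are in m, angles in rad, forces in N, time in s.
With the tool pointing down it reaches from about 0.25 to 0.8 m from the base axis. Payload 3.9 kg.
Tool frame: the origin (TCP) lies between the finger pads; the fingertips stand 8 mm ahead of it and the grasp point (between the pads) lies 11 mm behind it; z points along the fingers, y is the direction in which the jaws open and shut (so a half turn about z gives the same grasp; the last joint's range is limited). The gripper opens to 85 mm and grips with 20 to 120 N. Pads are 22 mm wide; open, the fingers measure 114 mm over their backs; the gripper's body (76 mm by 85 mm) begins 54 mm behind the grasp point. The pads swing forward as they close: fully open they stand 13 mm farther back than shut.
Start: joints at [1.3, 0.26, -0.138, 1.173, 0, 1.571], TCP at [0.14, 0.506, 0.239] pointing down, gripper open.
Joint ranges: [-2.78, 2.78], [-0.83, 1.72], [-1.28, 1.37], [-1.9, 2.12], [-1.57, 1.48], [-3.14, 3.14]. Speed limits (rad/s): [2.57, 2.57, 3.14, 3.14, 3.14, 3.14].

## Interface

Orientations are given as a unit quaternion [x, y, z, w].
In Python, from cell import bot gives the robot as it stands.
- The arm moves only by the tool servo_tool, never from a script. Its argument "plan" is a list of rows, each a list of 7 numbers: the shift along the world's x, y, z in m, then the turn, a rotation vector about the world's x, y, z in degrees, then the finger opening in m, from 0 to 0.0854. In form: [[dx, dy, dz, rx, ry, rz, claw], ...]. A call has 1 to 8 rows; each row shifts and turns the commanded pose from where the row before left it; what a row does not reach is not made up. A row lasts 1/8 s, in which the tool goes at most 62.5 mm and 10.7 degrees, less where a joint would pass 70% of its speed; a pose out of reach is approached as far as the arm can. A call with a gripper value outside its range is refused whole. The fingers move at their own pace and stop on an object; "squeeze" is the grip in N (left out, the last holds). Time passes only in rows, so rows that do not move let the fingers close. It gives the time, the measured TCP pose, the force and the opening at its end, in the units of the state.
- bot.state(): the state, without advancing time (a new reading comes with each control period).
- bot.get_image(name): name is "scene" or "side" or "wrist"; returns the picture (420x560x3 uint8, red, green, blue); there is no depth.
- bot.camera_model(name): a dict with "K" (3x3 intrinsics, pixels), "extrinsics" (4x4, takes a point from camera to world coordinates). Camera axes: x right, y down, z forward; pixel columns grow to the right and rows downward; lengths in m; the calibration is good to about 2 mm. A picture is of the moment at which its call begins: read the wrist's pose just before it. camera_model takes no time and is no camera call; for the wrist camera it gives the pose at the moment of the call.
- bot.sign_off(): hands the job in, once; it reports no verdict.
Trained networks look in the newest picture that a camera, given by its name, has taken for a name from the list of things; names that differ only in an ending like _2 or _b are one class to them, and where a whole thing is asked for, a point or a joint stands for the part that bears it (a point fixed in the world has none). Each returns a list of dicts, best first, with "confidence" (0 to 1); they miss things now and then, are a little off and sometimes report something else, mostly with a low value. They report only what shows in the picture. A call takes as long as a camera call.
- bot.masks_of(camera, label): "pixels" (420x560 bool, what is visible of it).
- bot.spot_point(camera, label): "position" ([x, y, z] in m, in the coordinates of the camera as it stood for that picture, good to about 4 mm: a listed point, or the origin of a listed thing).
The state is a dict: "t": time; "q": joint angles; "joint_velocities": joint speeds; "tau": joint torques, N m; "tool_pos": TCP position; "tool_rot": TCP orientation; "contact_force": force on the tool from outside, world axes, zero at the start; "ft_torque": the same for the moment, N m; "opening": opening from 0.0 (shut) to 1.0 (fully open).
Only numpy, scipy, OpenCV 4.12 (cv2) and the standard library are available. Lean on these libraries where they do the work, as an engineer would, in place of code of your own. Each camera call takes 0.05 s, during which the arm holds its last target.

## Task

The black packer left on the sill stops the sample sash from shutting: lay it in the green tray first. Then prove the roller catch: push the sash shut gently until it snaps past the roller and comes up firm against its rubber buffer, keep a light press on it (about a kilo's worth) for a moment without forcing the buffer, then pull it back through the catch and leave it standing wide open (50 degrees or more). Leave the other hardware where it lies.

Things in the scene. Friction and masses are not known exactly. Their poses are not given: they have to be found in the camera images.
- frame: White cut-away sample window fixed to the counter: sill 110 deep (x) x 320 wide (y) x 18 mm high, two jambs, no head. Origin: centre of the opening at counter level, in the middle plane of the sash at angle 0. Local +x points out of the back (away from the robot), +y to the hinge jamb, z up; the sash opens towards -x.
- catch_mid (a point): Middle of the adjustment of the dark steel roller catch on the latch jamb, 100 mm above the counter; axes as the frame's. The sprung upright steel roller (12 mm dia) stands at this y and height, but the slotted catch may be screwed on anywhere from 10 mm before to 10 mm behind this point in x, its setting not told. A steel nib on the sash's latch edge, 227 mm from the hinge, rides over it.
- latch_top (a point): Top of the catch housing (113 mm high), middle of its adjustment; the catch carries a rubber buffer behind the sash. Passing the roller takes some 9 to 14 N at the pull, beginning about 14 mm of latch-edge travel before home; half-way the push falls away and the sash snaps on to the buffer, the roller alone pressing it there with about 7 N. The buffer gives 5 N per mm: never load it over 20 N. Reopening takes about 8 N.
- sash (a joint): Opening angle of the sash (rad): 0 = in the frame's plane, growing as it opens towards local -x (the latch edge swings to -x, clockwise seen from above); stop at 1.4. Home on the buffer lies between 0 and 0.1 depending on how the catch is set. The hinge is slightly stiff: the sash stays where it is left.
- sash_hinge (a point): On the upright hinge axis, 112 mm above the counter, at the sash's top; the axis stands at frame local (0, 0.117). The sash is 222 mm wide, 22 mm thick, 22 to 112 mm above the counter, with an amber pane. Axes turn with the sash (x normal to it, y along it to the hinge).
- sash_pull (a point): The grip point of the brass pull: an upright round post of 16 mm dia, 65 to 135 mm above the counter, carried on the front of the sash by one 10 mm thick arm (69 to 79 mm above the counter). This point is on the post's axis, 112 mm above the counter, 175 mm from the hinge axis along the sash and 50 mm in front of its middle plane. Axes as the sash's: x normal to it, y along it.
- packer_center (a point): Centre of the loose black nylon glazing packer, a flat bar 28 (its x) x 100 (its y) x 12 mm (z), about 45 g, lying on the sill where the sash must go. The point is 6 mm above its underside.
- tray: Green open parts tray fixed to the counter, outside 170 x 170 x 30 mm high, walls and floor 4 mm. Origin: centre of its underside; axes along its sides.
- cylinder: Chrome bayonet lock cylinder lying on its side, 62 x 38 x 38 mm; origin under its centre. To be left alone.
- socket: Aluminium twist socket housing, open cup 52 mm dia x 34 mm high; origin under its centre. To be left alone.
- escutcheon: Nickel escutcheon plate with a hole, 45 x 110 x 6 mm, lying flat; origin under its centre. To be left alone.
- thumbturn: Brass thumb turn standing on its 40 mm rose, 36 mm high; origin under its centre. To be left alone.
- tile: Amber glass tile sample lying flat, 100 x 100 x 8 mm; origin under its centre. To be left alone.

How it is judged:
By the outcome, as a careful person would: the job done as asked, in the order asked, and still so for the second after the job is handed in, with the robot touching nothing.
It also fails if it takes over 72 s, if anything falls off the work surface, if the arm or the gripper's body presses on something with over 40 N, if the wrist force passes 120 N, or if a joint passes its speed limit or range.

## Working session

There is one attempt and no reset: what is moved stays moved. The work goes in short steps, Python scripts to look and compute and a tool call to move; the robot and the scene stay as the last step left them, time stands still between calls to the robot, and variables do not carry over. Pictures are saved under pics/ and viewed, and the job is handed in when it is done.

Besides the shell and the picture viewer there is one more tool, called after "Emit:" by a JSON object that holds its "api" and its "payload". servo_tool: Moves the arm, as the interface text tells. Its arguments: {"type":"object","properties":{"plan":{"type":"array"},"squeeze":{"type":"number"}},"required":["plan"]}

```bash
mkdir -p pics
cat > h.py <<'E'
from cell import bot
import numpy as np, cv2
from scipy.spatial.transform import Rotation as R
def snap(c,n):
    im=bot.get_image(c); cv2.imwrite(f'pics/{n}.png',im[:,:,::-1]); return im
def spot(c,l,k=2):
    E=np.array(bot.camera_model(c)['extrinsics']); out=[]
    for d in bot.spot_point(c,l)[:k]:
        p=E@np.r_[d['position'],1]; out.append((np.round(p[:3],4).tolist(),round(d['confidence'],2)))
    return out
def proj(c,p):
    m=bot.camera_model(c);E=np.linalg.inv(np.array(m['extrinsics']));q=np.array(m['K'])@(E@np.r_[p,1])[:3];return q[:2]/q[2]
E
python3 - <<'E'
from h import *
s=bot.state();print(s)
for c in ['scene','side']:
    snap(c,c+'0')
    for l in ['frame','catch_mid','latch_top','sash_hinge','sash_pull','packer_center','tray']: print(c,l,spot(c,l))
print(bot.state()['t'])
E
```

```text
{'t': 0.0, 'q': array([ 1.30002159e+00,  2.60666530e-01, -1.39417128e-01,  1.17268768e+00,
       -1.00049800e-05,  1.57077793e+00]), 'joint_velocities': array([-8.65825019e-04, -2.86194199e-04, -9.61767615e-04, -1.23789721e-03,
       -5.95253959e-04,  1.74620041e-05]), 'tau': array([-2.22632953e-03, -4.05672920e+01,  2.53926873e+01,  1.87586888e-02,
       -2.51581023e-04, -6.80153363e-06]), 'tool_pos': array([0.14024574, 0.50521017, 0.23845587]), 'tool_rot': array([ 1.34964956e-01,  9.90849880e-01, -9.79142676e-04, -1.28339965e-04]), 'contact_force': array([ 0.79390705, -0.69211552,  0.21478748]), 'ft_torque': array([-0.00280893, -0.02263431, -0.0144562 ]), 'opening': 0.9984175298596988}
scene frame [([0.6559, 0.0923, 0.0031], 0.62)]
scene catch_mid [([0.6278, -0.0194, 0.1034], 0.87)]
scene latch_top [([0.6268, -0.0399, 0.1158], 0.86)]
scene sash_hinge []
scene sash_pull [([0.4868, 0.2146, 0.1126], 0.63)]
scene packer_center [([0.6383, 0.0697, 0.0266], 0.62)]
scene tray [([0.5179, -0.2862, 0.0001], 0.72), ([0.4554, -0.0931, 0.0013], 0.26)]
side frame [([0.6532, 0.0923, -0.0023], 0.96), ([0.4898, 0.2153, 0.1166], 0.21)]
side catch_mid [([0.6267, -0.0183, 0.1023], 0.64)]
side latch_top [([0.6233, -0.0383, 0.1115], 0.7), ([0.6268, -0.0219, 0.102], 0.29)]
side sash_hinge [([0.6764, 0.2108, 0.1161], 0.61)]
side sash_pull [([0.4889, 0.2131, 0.112], 0.76)]
side packer_center [([0.5132, -0.2822, 0.001], 0.23)]
side tray [([0.5178, -0.2813, -0.0003], 0.9)]
0.8
```

View pics/scene0.png

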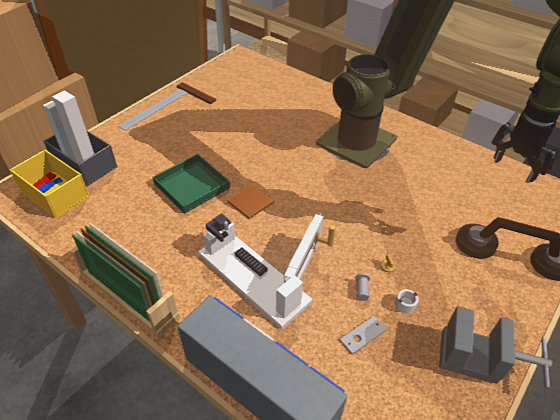

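View pics/side0.png

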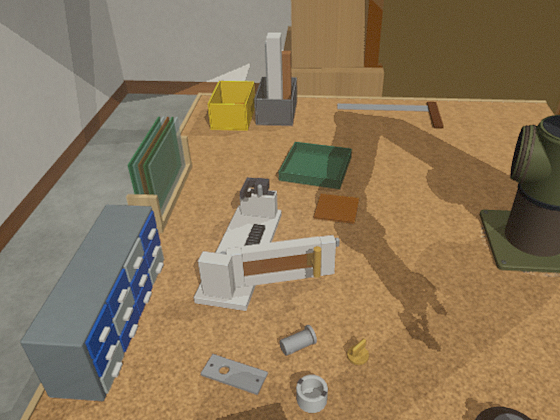

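Run:
```python
from h import *
def ray(c,uv,z):
    m=bot.camera_model(c);E=np.array(m['extrinsics']);d=E[:3,:3]@np.linalg.inv(np.array(m['K']))@np.r_[uv,1];o=E[:3,3];return o+d*(z-o[2])/d[2]
for c in ['scene','side']:
    im=bot.get_image(c)
    for d in bot.masks_of(c,'packer_center')[:2]:
        ys,xs=np.nonzero(d['pixels']);P=np.array([ray(c,(x,y),.030)[:2] for x,y in zip(xs,ys)],np.float32)
        r=cv2.minAreaRect(P*1000);print(c,d['confidence'],len(xs),xs.mean(),ys.mean(),r)
        print(cv2.boxPoints(r).round())
R0=R.from_quat(bot.state()['tool_rot']).as_matrix();print(R0.round(3))
for l in ['sash_hinge','catch_mid','packer_center','frame']: print(l,spot('side',l))
m=bot.camera_model('wrist');E=np.array(m['extrinsics']);print(E.round(3))
```

```text
scene 0.62 401 250.04239401496258 260.93017456359104 ((641.8458251953125, 67.71131134033203), (106.82711791992188, 34.0130729675293), 82.62918853759766)
[[618.  17.]
 [652.  13.]
 [666. 119.]
 [632. 123.]]
side 0.61 260 256.1115384615385 234.5 ((632.7384643554688, 55.548641204833984), (72.6235580444336, 31.022586822509766), 82.85279846191406)
[[613.  21.]
 [644.  18.]
 [653.  90.]
 [622.  94.]]
[[-0.964  0.268  0.   ]
 [ 0.268  0.964  0.   ]
 [-0.     0.    -1.   ]]
sash_hinge [([0.6758, 0.2114, 0.1138], 0.96), ([0.6405, 0.0659, 0.0246], 0.48)]
catch_mid [([0.6286, -0.0215, 0.0973], 0.89), ([0.6366, 0.0648, 0.024], 0.24)]
packer_center [([0.6375, 0.0671, 0.0262], 0.6)]
frame [([0.6592, 0.0944, -0.0009], 0.72)]
[[ 0.267  0.927  0.262  0.074]
 [ 0.964 -0.257 -0.073  0.525]
 [ 0.     0.272 -0.962  0.373]
 [ 0.     0.     0.     1.   ]]
```

Emit:
{"api": "servo_tool", "payload": {"plan": [[0.05,-0.044,0,0,0,-8.2,0.0854],[0.05,-0.044,0,0,0,-8.2,0.0854],[0.05,-0.044,0,0,0,-8.2,0.0854],[0.05,-0.044,0,0,0,-8.2,0.0854],[0.05,-0.044,0,0,0,-8.2,0.0854],[0.05,-0.044,0,0,0,-8.2,0.07],[0.05,-0.044,0,0,0,-8.2,0.06],[0.05,-0.044,0,0,0,-8.2,0.055]]}}

```text
t: 2.2
tool_pos: [0.5173, 0.174, 0.2395]
tool_rot: [0.652, 0.758, 0.0, 0.0]
contact_force: [0.8, 0.8, 0.4]
opening: 0.644
```

Emit:
{"api": "servo_tool", "payload": {"plan": [[0.05,-0.043,0,0,0,-8.2,0.055],[0.05,-0.043,0,0,0,-8.2,0.055],[0,0,0,0,0,0,0.055],[0,0,0,0,0,0,0.055]]}}

```text
t: 2.7
tool_pos: [0.6101, 0.0939, 0.2388]
tool_rot: [0.752, 0.659, -0.0, -0.001]
contact_force: [-0.5, 0.0, 0.1]
opening: 0.64
```

Run:
```python
from h import *
s=bot.state();print(s['t'],s['tool_pos'],s['q'],R.from_quat(s['tool_rot']).as_matrix().round(3))
snap('wrist','w1')
E0=bot.camera_model('wrist')
for l in ['packer_center','catch_mid','frame','sash_hinge','sash_pull']: print(l,spot('wrist',l))
def ray(c,uv,z):
    m=bot.camera_model(c);E=np.array(m['extrinsics']);d=E[:3,:3]@np.linalg.inv(np.array(m['K']))@np.r_[uv,1];o=E[:3,3];return o+d*(z-o[2])/d[2]
for d in bot.masks_of('wrist','packer_center')[:2]:
        ys,xs=np.nonzero(d['pixels']);P=np.array([ray('wrist',(x,y),.030)[:2] for x,y in zip(xs,ys)],np.float32)
        print(d['confidence'],cv2.minAreaRect(P*1000))
```

```text
2.7 [0.61013782 0.09392648 0.23884544] [1.52507689e-01 4.22339903e-01 1.03497354e-01 1.25329882e+00
 4.66953324e-04 1.85453497e+00] [[ 0.131  0.991 -0.001]
 [ 0.991 -0.131  0.   ]
 [ 0.    -0.001 -1.   ]]
packer_center [([0.632, 0.0657, 0.0223], 0.81)]
catch_mid [([0.6256, -0.0142, 0.1005], 0.66)]
frame [([0.6609, 0.0953, 0.0026], 0.97)]
sash_hinge [([0.6722, 0.2159, 0.1067], 0.98)]
sash_pull [([0.4877, 0.2138, 0.1135], 0.81)]
0.68 ((638.2617797851562, 69.37886047363281), (100.1120376586914, 28.2078800201416), 84.24408721923828)
```

View pics/w1.png

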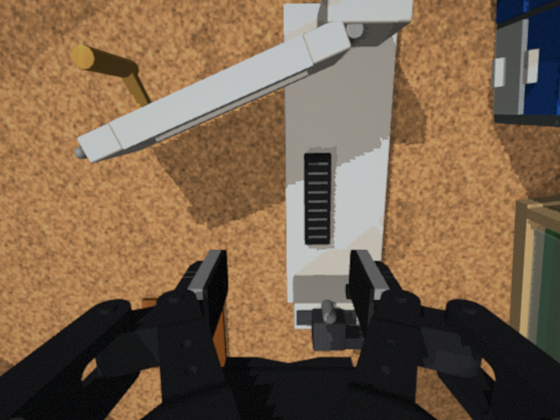

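Emit:
{"api": "servo_tool", "payload": {"plan": [[0.014,-0.012,-0.03,0,0,1.7,0.055],[0.014,-0.0125,-0.03,0,0,0,0.055],[0,0,-0.035,0,0,0,0.055],[0,0,-0.035,0,0,0,0.055],[0,0,-0.03,0,0,0,0.055],[0,0,-0.02,0,0,0,0.055],[0,0,-0.008,0,0,0,0.055],[0,0,0,0,0,0,0.055]], "squeeze": 30}}

```text
t: 4.05
tool_pos: [0.6383, 0.0698, 0.0512]
tool_rot: [0.742, 0.67, -0.0, -0.0]
contact_force: [0.6, -0.7, 0.5]
opening: 0.646
```

Run:
```python
from h import *
s=bot.state();print(s['t'],s['tool_pos'],s['contact_force'])
snap('wrist','w2')
```

```text
4.05 [0.63831168 0.06977331 0.05124416] [ 0.63583834 -0.70821266  0.52256592]
```

View pics/w2.png

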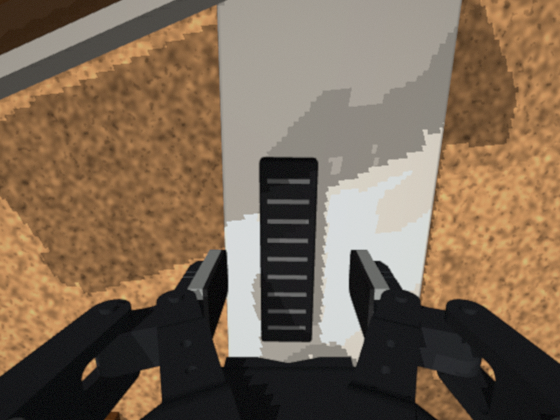

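Emit:
{"api": "servo_tool", "payload": {"plan": [[0,0,-0.012,0,0,0,0.055],[0,0,-0.009,0,0,0,0.055],[0,0,0,0,0,0,0.02],[0,0,0,0,0,0,0.02],[0,0,0,0,0,0,0.02],[0,0,0,0,0,0,0.02]], "squeeze": 30}}

```text
t: 4.85
tool_pos: [0.6387, 0.0695, 0.0305]
tool_rot: [0.742, 0.67, 0.0, 0.0]
contact_force: [-0.1, -0.0, -0.4]
opening: 0.316
```

Run:
```python
from h import *
s=bot.state();print(s['t'],s['tool_pos'],s['contact_force'])
snap('wrist','w3')
```

```text
4.85 [0.63872828 0.06953634 0.03049923] [-0.10920995 -0.04067597 -0.40678261]
```

View pics/w3.png

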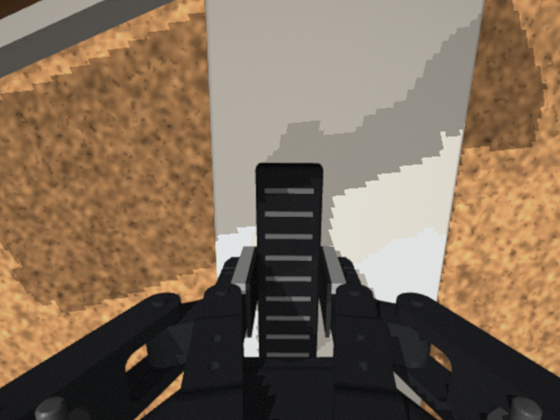

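Emit:
{"api": "servo_tool", "payload": {"plan": [[0,0,0.012,0,0,0,0.02],[0,0,0.025,0,0,0,0.02],[0,0,0.035,0,0,0,0.02],[0,0,0.04,0,0,0,0.02],[0,0,0.04,0,0,0,0.02],[-0.006,-0.02,0.02,0,0,0,0.02],[-0.012,-0.034,0,0,0,0,0.02],[-0.015,-0.044,0,0,0,0,0.02]]}}

```text
t: 5.9
tool_pos: [0.6047, -0.0299, 0.2025]
tool_rot: [0.742, 0.671, -0.0, 0.0]
contact_force: [0.7, -0.3, 0.6]
opening: 0.314
```

Emit:
{"api": "servo_tool", "payload": {"plan": [[-0.015,-0.044,0,0,0,0,0.02],[-0.015,-0.044,0,0,0,0,0.02],[-0.015,-0.044,0,0,0,0,0.02],[-0.015,-0.044,0,0,0,0,0.02],[-0.015,-0.042,0,0,0,0,0.02],[-0.012,-0.034,0,0,0,0,0.02],[0,0,0,0,0,0,0.02],[0,0,0,0,0,0,0.02]]}}

```text
t: 6.9
tool_pos: [0.5177, -0.2805, 0.202]
tool_rot: [0.742, 0.67, -0.0, -0.001]
contact_force: [0.0, 0.3, 0.2]
opening: 0.318
```

Run:
```python
from h import *
s=bot.state();print(s['t'],s['tool_pos'],s['contact_force'])
snap('side','s4')
print(spot('side','tray'))
snap('wrist','w4'); print(spot('wrist','tray'))
```

```text
6.9 [ 0.51769391 -0.28050944  0.20202202] [0.03911426 0.34165338 0.17741899]
[([0.5123, -0.2809, -0.0027], 0.73)]
[]
```

View pics/w4.png

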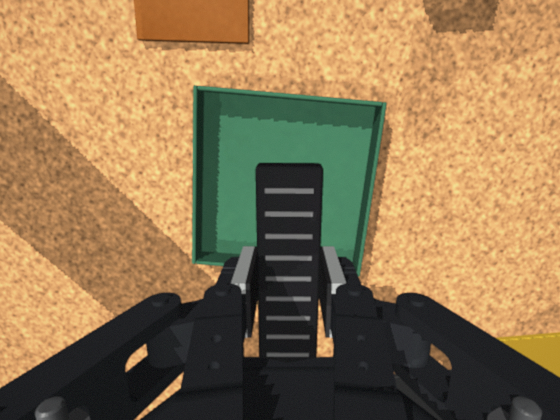

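View pics/s4.png

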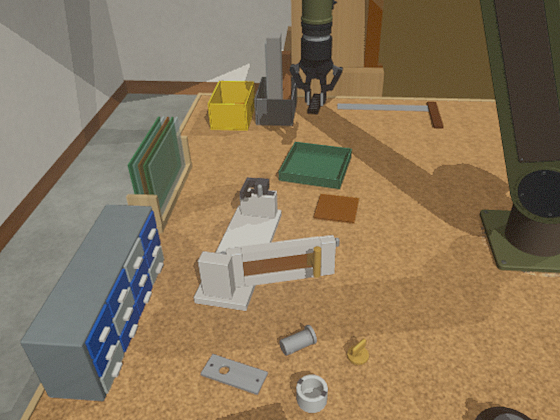

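Emit:
{"api": "servo_tool", "payload": {"plan": [[0,-0.001,-0.03,0,0,0,0.02],[0,-0.001,-0.04,0,0,0,0.02],[0,0,-0.04,0,0,0,0.02],[0,0,-0.035,0,0,0,0.02],[0,0,-0.022,0,0,0,0.02],[0,0,-0.01,0,0,0,0.02],[0,0,-0.005,0,0,0,0.02],[0,0,0,0,0,0,0.02]]}}

```text
t: 8.1
tool_pos: [0.5191, -0.2825, 0.0208]
tool_rot: [0.742, 0.67, 0.0, 0.0]
contact_force: [0.6, -0.7, 0.0]
opening: 0.314
```

Emit:
{"api": "servo_tool", "payload": {"plan": [[0,0,-0.002,0,0,0,0.02],[0,0,-0.001,0,0,0,0.02],[0,0,0,0,0,0,0.05],[0,0,0,0,0,0,0.05],[0,0,0.02,0,0,0,0.05],[0,0,0.04,0,0,0,0.05],[0,0,0.05,0,0,0,0.05],[0,0,0.05,0,0,0,0.05]]}}

```text
t: 9.1
tool_pos: [0.5183, -0.2824, 0.1788]
tool_rot: [0.742, 0.67, -0.0, -0.0]
contact_force: [0.8, 0.7, 0.4]
opening: 0.587
```

Run:
```python
from h import *
s=bot.state();print(s['t'],s['tool_pos'],s['contact_force'])
snap('wrist','w5'); 
snap('side','s5')
for l in ['catch_mid','latch_top','sash_hinge','sash_pull','frame','packer_center']:print(l,spot('side',l))
```

```text
9.1 [ 0.51831242 -0.28236994  0.17876968] [0.80645471 0.72688383 0.36674429]
catch_mid [([0.6254, -0.0214, 0.0997], 0.7)]
latch_top [([0.6236, -0.0375, 0.1092], 0.73)]
sash_hinge [([0.6771, 0.2109, 0.116], 0.66)]
sash_pull [([0.4899, 0.2151, 0.1142], 0.65)]
frame [([0.6551, 0.0926, -0.0037], 0.88), ([0.5206, 0.3352, 0.0048], 0.72)]
packer_center [([0.5173, -0.2873, 0.011], 0.54)]
```

View pics/w5.png

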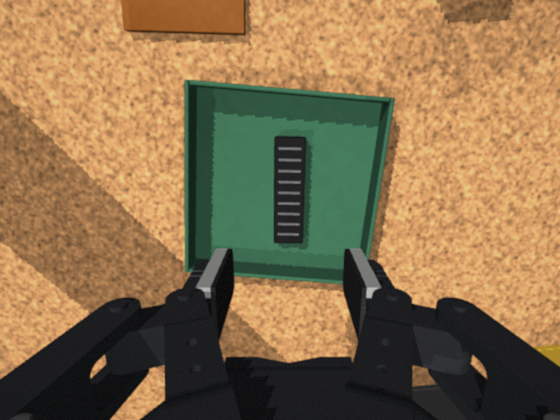

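Emit:
{"api": "servo_tool", "payload": {"plan": [[-0.003,0.025,0.02,0,0,8,0.05],[-0.003,0.045,0.02,0,0,10,0.045],[-0.003,0.045,0.01,0,0,10,0.04],[-0.003,0.045,0,0,0,10,0.035],[-0.003,0.045,0,0,0,10,0.03],[-0.003,0.045,0,0,0,10,0.03],[-0.003,0.045,0,0,0,10,0.03],[-0.003,0.045,0,0,0,10,0.03]]}}

```text
t: 10.5
tool_pos: [0.4936, 0.0589, 0.226]
tool_rot: [0.152, 0.988, -0.0, -0.001]
contact_force: [-0.1, -0.7, -1.3]
opening: 0.352
```

Emit:
{"api": "servo_tool", "payload": {"plan": [[-0.003,0.045,0,0,0,10,0.03],[-0.003,0.045,0,0,0,10,0.03],[-0.003,0.04,0,0,0,10,0.03],[0,0.026,0,0,0,3,0.03],[0,0,0,0,0,0,0.03],[0,0,0,0,0,0,0.03]]}}

```text
t: 11.25
tool_pos: [0.485, 0.2128, 0.2263]
tool_rot: [-0.132, 0.991, -0.001, -0.001]
contact_force: [0.2, -0.5, -0.2]
opening: 0.353
```

Run:
```python
from h import *
s=bot.state();M=R.from_quat(s['tool_rot']).as_matrix();print(s['t'],s['tool_pos'],s['contact_force'],s['q'],s['opening'],'jaw',np.degrees(np.arctan2(M[1,1],M[0,1])))
snap('wrist','w6')
for l in ['sash_pull','sash_hinge','catch_mid']:print(l,spot('wrist',l))
snap('side','s6')
for l in ['sash_pull','sash_hinge','packer_center']:print(l,spot('side',l))
snap('scene','c6')
for l in ['sash_pull','sash_hinge','packer_center']:print(l,spot('scene',l))
```

```text
11.25 [0.48497416 0.21282986 0.22634394] [ 0.15078737 -0.54460355 -0.16082138] [ 4.13837592e-01  2.75402207e-01 -1.50889063e-01  1.14681861e+00
 -5.02508466e-04  1.49397296e-01] 0.35347080341096104 jaw 105.1513995356314
sash_pull [([0.488, 0.2132, 0.111], 0.97)]
sash_hinge [([0.521, 0.3423, 0.0035], 0.52)]
catch_mid []
sash_pull [([0.4931, 0.2151, 0.1134], 0.58)]
sash_hinge [([0.6758, 0.2112, 0.1177], 0.71)]
packer_center []
sash_pull [([0.4854, 0.2156, 0.1154], 0.66)]
sash_hinge [([0.6708, 0.2102, 0.1103], 0.67)]
packer_center [([0.5187, -0.2844, 0.0146], 0.75)]
```

View pics/w6.png

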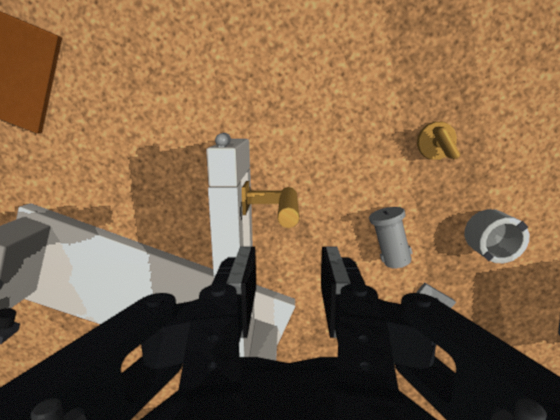

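Emit:
{"api": "servo_tool", "payload": {"plan": [[0.003,0.001,-0.02,0,0,0,0.03],[0,0,-0.03,0,0,0,0.03],[0,0,-0.02,0,0,0,0.03],[0,0,0,0,0,0,0.03]]}}

```text
t: 12.35
tool_pos: [0.4872, 0.214, 0.1558]
tool_rot: [-0.132, 0.991, -0.001, -0.002]
contact_force: [0.8, -0.2, -0.6]
opening: 0.353
```

Run:
```python
from h import *
s=bot.state();print(s['t'],s['tool_pos'],s['contact_force'])
snap('wrist','w7')
for l in ['sash_pull']:print(l,spot('wrist',l))
```

```text
12.35 [0.48722104 0.2139879  0.15584584] [ 0.75474763 -0.15101791 -0.62781711]
sash_pull [([0.4875, 0.2124, 0.114], 0.68)]
```

View pics/w7.png

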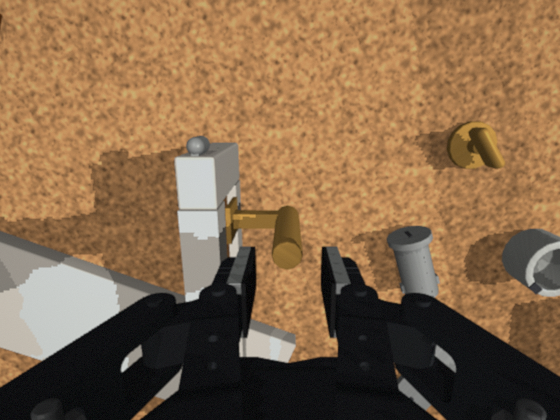

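Emit:
{"api": "servo_tool", "payload": {"plan": [[0,0,-0.02,0,0,0,0.03],[0,0,-0.02,0,0,0,0.03],[0,0,-0.01,0,0,0,0.03],[0,0,0,0,0,0,0.03]]}}

```text
t: 12.95
tool_pos: [0.4886, 0.2146, 0.1075]
tool_rot: [-0.132, 0.991, -0.0, -0.0]
contact_force: [-0.1, 0.4, -0.5]
opening: 0.349
```

Run:
```python
from h import *
s=bot.state();print(s['t'],s['tool_pos'],s['contact_force'])
snap('wrist','w8')
```

```text
12.95 [0.48861228 0.21458571 0.10748945] [-0.0997339   0.39804618 -0.50675653]
```

View pics/w8.png

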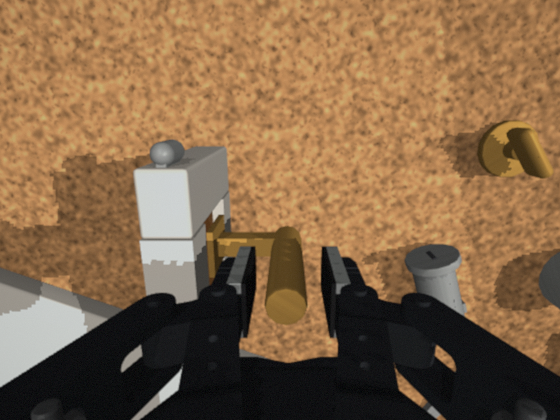

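Run:
```python
import numpy as np
from h import *
# w1 wrist pose reconstruct: tool->cam const
s=bot.state();T=np.eye(4);T[:3,:3]=R.from_quat(s['tool_rot']).as_matrix();T[:3,3]=s['tool_pos']
m=bot.camera_model('wrist');C=np.linalg.inv(T)@np.array(m['extrinsics']);K=np.array(m['K'])
T1=np.eye(4);T1[:3,:3]=R.from_quat([0.752,0.659,0,-.0005]).as_matrix();T1[:3,3]=[0.61014,0.09393,0.23885];E=T1@C
def ray(uv,z):
    d=E[:3,:3]@np.linalg.inv(K)@np.r_[uv,1];o=E[:3,3];return (o+d*(z-o[2])/d[2])[:2]
for a,b in [((285,10),(289,298)),((396,40),(381,270))]:
    p,q=ray(a,.018),ray(b,.018);print(p,q,np.degrees(np.arctan2(*(p-q))))
H=np.array([.671,.2125]);post=np.array([.488,.2138]);yaw=np.radians(-11)
v=post-H;r=np.hypot(*v);a0=np.arctan2(v[1],v[0]);print(r,np.degrees(a0))
# closed angle
ac=yaw+np.arctan2(-.175,-.05);th0=(ac-a0)%(2*np.pi);print('theta0',np.degrees(th0))
for th in np.radians([0,6,10,14,20,30,40,50,60]):
    a=ac-th; n=yaw-th; P=H+.182*np.array([np.cos(a),np.sin(a)]);T=P+.0045*np.array([np.cos(n),np.sin(n)])
    print(np.degrees(th).round(),P.round(4),'tcp push',T.round(4),'jaw',np.degrees(n)+180)
```

```text
[0.62906577 0.25269239] [ 0.59288415 -0.0515554 ] 6.78185193235279
[0.73176406 0.21303127] [ 0.70362069 -0.02916079] 6.62819839550169
0.18300461742808574 179.5929876477165
theta0 63.461616451360605
0.0 [0.5885 0.0503] tcp push [0.5929 0.0494] jaw 169.0
6.0 [0.572  0.0598] tcp push [0.5763 0.0585] jaw 163.0
10.0 [0.5616 0.067 ] tcp push [0.5658 0.0654] jaw 159.0
14.0 [0.5517 0.075 ] tcp push [0.5558 0.0731] jaw 155.0
20.0 [0.538  0.0882] tcp push [0.5419 0.0859] jaw 149.0
30.0 [0.5185 0.1132] tcp push [0.5219 0.1103] jaw 139.0
40.0 [0.5035 0.1412] tcp push [0.5064 0.1377] jaw 129.0
50.0 [0.4937 0.1714] tcp push [0.4959 0.1675] jaw 119.0
60.0 [0.4893 0.2028] tcp push [0.4907 0.1985] jaw 109.0
```

Run:
```python
import numpy as np
H=np.array([.671,.211]);yaw=np.radians(-6.7);ac=yaw+np.arctan2(-.175,-.05)
v=np.array([.488,.2138])-H;print('th0',np.degrees((ac-np.arctan2(v[1],v[0]))%(2*np.pi)))
for th in [66,60,56,52,48,44,40,36,32,28,24,20,16,14,12,10,8,6,4,2,0]:
    t=np.radians(th);a=ac-t; n=yaw-t; P=H+.182*np.array([np.cos(a),np.sin(a)]);T=P+.0045*np.array([np.cos(n),np.sin(n)])
    print(th,P.round(4),'tcp push',T.round(4),'jaw',(np.degrees(n)+180).round(1))
```

```text
th0 68.23119243399255
66 [0.4891 0.2067] tcp push [0.4904 0.2024] jaw 107.3
60 [0.4905 0.1877] tcp push [0.4923 0.1836] jaw 113.3
56 [0.4926 0.1752] tcp push [0.4946 0.1712] jaw 117.3
52 [0.4955 0.1628] tcp push [0.4978 0.159 ] jaw 121.3
48 [0.4993 0.1507] tcp push [0.5019 0.147 ] jaw 125.3
44 [0.5039 0.1389] tcp push [0.5068 0.1354] jaw 129.3
40 [0.5094 0.1274] tcp push [0.5124 0.1241] jaw 133.3
36 [0.5156 0.1163] tcp push [0.5189 0.1132] jaw 137.3
32 [0.5226 0.1057] tcp push [0.5261 0.1029] jaw 141.3
28 [0.5303 0.0956] tcp push [0.534 0.093] jaw 145.3
24 [0.5387 0.0861] tcp push [0.5425 0.0838] jaw 149.3
20 [0.5477 0.0771] tcp push [0.5517 0.0751] jaw 153.3
16 [0.5573 0.0689] tcp push [0.5615 0.0671] jaw 157.3
14 [0.5624 0.065 ] tcp push [0.5666 0.0634] jaw 159.3
12 [0.5675 0.0613] tcp push [0.5718 0.0598] jaw 161.3
10 [0.5728 0.0578] tcp push [0.5771 0.0565] jaw 163.3
8 [0.5782 0.0544] tcp push [0.5826 0.0533] jaw 165.3
6 [0.5838 0.0513] tcp push [0.5881 0.0503] jaw 167.3
4 [0.5894 0.0483] tcp push [0.5938 0.0475] jaw 169.3
2 [0.5951 0.0456] tcp push [0.5996 0.0449] jaw 171.3
0 [0.6009 0.043 ] tcp push [0.6054 0.0425] jaw 173.3
```

Emit:
{"api": "servo_tool", "payload": {"plan": [[0.001,-0.006,0,0,0,0,0.025],[0.001,-0.006,0,0,0,2,0.025],[0.001,-0.0095,0,0,0,3,0.025],[0.001,-0.0095,0,0,0,3,0.025],[0.0023,-0.0124,0,0,0,4,0.025],[0.0032,-0.0122,0,0,0,4,0.025],[0.0041,-0.012,0,0,0,4,0.025],[0.0049,-0.0116,0,0,0,4,0.025]]}}

```text
t: 14.0
tool_pos: [0.5076, 0.1349, 0.1082]
tool_rot: [-0.336, 0.942, 0.0, 0.001]
contact_force: [-0.0, 0.8, -0.6]
opening: 0.295
```

Run:
```python
from h import *
s=bot.state();print(s['t'],s['tool_pos'],s['contact_force'],s['opening'])
snap('wrist','w9')
```

```text
14.0 [0.50757391 0.1349256  0.10818408] [-0.02338464  0.75565373 -0.57856651] 0.2947684820367518
```

View pics/w9.png

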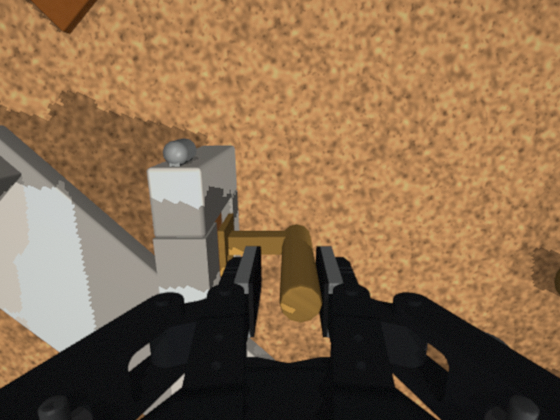

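Emit:
{"api": "servo_tool", "payload": {"plan": [[0.0056,-0.0113,0,0,0,4,0.025],[0.0065,-0.0109,0,0,0,4,0.025],[0.0072,-0.0103,0,0,0,4,0.025],[0.0079,-0.0099,0,0,0,4,0.025],[0.0085,-0.0092,0,0,0,4,0.025],[0.0092,-0.0087,0,0,0,4,0.025],[0.0075,-0.0062,0,0,0,4,0.025],[0.002,-0.0015,0,0,0,0,0.025]]}}

```text
t: 15.05
tool_pos: [0.5622, 0.067, 0.1078]
tool_rot: [-0.552, 0.834, -0.0, 0.001]
contact_force: [0.3, -0.5, -0.2]
opening: 0.294
```

Run:
```python
from h import *
s=bot.state();print(s['t'],s['tool_pos'],s['contact_force'],s['opening'])
snap('wrist','w10')
snap('side','s10')
print(spot('side','sash_pull'),spot('wrist','sash_pull'))
```

```text
15.05 [0.56219363 0.06698982 0.10783508] [ 0.25617971 -0.52504028 -0.22346613] 0.29428296885505334
[([0.5574, 0.0716, 0.1156], 0.95), ([0.512, -0.2831, -0.002], 0.49)] [([0.5547, 0.0711, 0.1115], 0.78)]
```

View pics/w10.png

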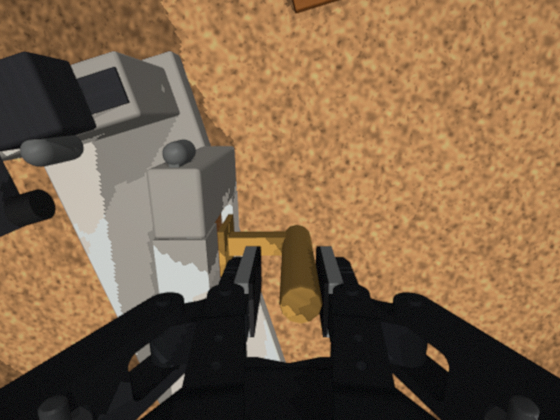

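View pics/s10.png

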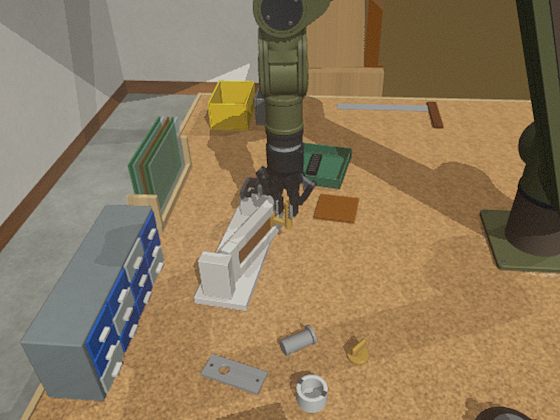

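Emit:
{"api": "servo_tool", "payload": {"plan": [[0.002,-0.0013,0,0,0,0.8,0.025],[0.002,-0.0013,0,0,0,0.8,0.025],[0.002,-0.0013,0,0,0,0.8,0.025],[0.002,-0.0013,0,0,0,0.8,0.025],[0.002,-0.0013,0,0,0,0.8,0.025],[0.002,-0.0013,0,0,0,0.8,0.025],[0.001,-0.0006,0,0,0,0.4,0.025]]}}

```text
t: 16.12
tool_pos: [0.5747, 0.0588, 0.1073]
tool_rot: [-0.591, 0.807, -0.0, 0.0]
contact_force: [-0.8, -0.0, 0.1]
opening: 0.293
```

Emit:
{"api": "servo_tool", "payload": {"plan": [[0.0009,-0.0005,0,0,0,0.3,0.025],[0.0009,-0.0005,0,0,0,0.3,0.025],[0.0009,-0.0005,0,0,0,0.3,0.025],[0.0009,-0.0005,0,0,0,0.3,0.025]]}}

```text
t: 16.62
tool_pos: [0.5781, 0.0569, 0.1073]
tool_rot: [-0.599, 0.801, 0.0, -0.0]
contact_force: [-0.6, -1.1, -0.5]
opening: 0.293
```

Emit:
{"api": "servo_tool", "payload": {"plan": [[0.0009,-0.0005,0,0,0,0.3,0.025],[0.0009,-0.0005,0,0,0,0.3,0.025],[0.0009,-0.0005,0,0,0,0.3,0.025]]}}

```text
t: 17.0
tool_pos: [0.5808, 0.0554, 0.1073]
tool_rot: [-0.605, 0.796, -0.0, -0.0]
contact_force: [-0.8, 0.1, 1.0]
opening: 0.289
```

Emit:
{"api": "servo_tool", "payload": {"plan": [[0.0009,-0.0005,0,0,0,0.3,0.025],[0.0009,-0.0005,0,0,0,0.3,0.025],[0.0009,-0.0005,0,0,0,0.3,0.025]]}}

```text
t: 17.38
tool_pos: [0.5835, 0.0539, 0.1073]
tool_rot: [-0.612, 0.791, -0.0, 0.0]
contact_force: [-0.2, -0.7, 1.1]
opening: 0.293
```

Emit:
{"api": "servo_tool", "payload": {"plan": [[0.0009,-0.0005,0,0,0,0.3,0.025],[0.0009,-0.0005,0,0,0,0.3,0.025]]}}

```text
t: 17.62
tool_pos: [0.5853, 0.0529, 0.1073]
tool_rot: [-0.616, 0.788, 0.0, 0.0]
contact_force: [-0.6, -0.3, -0.0]
opening: 0.292
```

Emit:
{"api": "servo_tool", "payload": {"plan": [[0.0009,-0.0005,0,0,0,0.3,0.025],[0.0009,-0.0005,0,0,0,0.3,0.025]]}}

```text
t: 17.88
tool_pos: [0.5871, 0.0519, 0.1073]
tool_rot: [-0.62, 0.785, -0.0, 0.0]
contact_force: [-1.1, -0.1, 0.2]
opening: 0.289
```

Emit:
{"api": "servo_tool", "payload": {"plan": [[0.0009,-0.0005,0,0,0,0.3,0.025],[0.0009,-0.0005,0,0,0,0.3,0.025]]}}

```text
t: 18.12
tool_pos: [0.5889, 0.0509, 0.1073]
tool_rot: [-0.624, 0.782, 0.0, 0.0]
contact_force: [-1.3, 0.1, 0.6]
opening: 0.292
```

Run:
```python
from h import *
s=bot.state();print(s['t'],s['tool_pos'],s['contact_force'],s['opening'])
snap('wrist','w11')
```

```text
18.125 [0.58894337 0.05093106 0.10728579] [-1.2939301   0.09317367  0.62942336] 0.2919894504964776
```

View pics/w11.png

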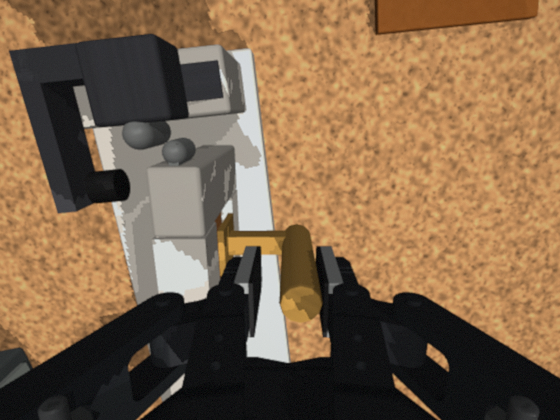

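Emit:
{"api": "servo_tool", "payload": {"plan": [[0.0009,-0.0004,0,0,0,0.3,0.025],[0.0009,-0.0004,0,0,0,0.3,0.025]]}}

```text
t: 18.42
tool_pos: [0.5907, 0.0501, 0.1073]
tool_rot: [-0.628, 0.778, 0.0, -0.0]
contact_force: [0.2, 0.2, -0.3]
opening: 0.292
```

Emit:
{"api": "servo_tool", "payload": {"plan": [[0.0009,-0.0004,0,0,0,0.3,0.025]]}}

```text
t: 18.55
tool_pos: [0.5916, 0.0497, 0.1073]
tool_rot: [-0.63, 0.777, -0.0, -0.0]
contact_force: [-0.9, -0.1, -0.2]
opening: 0.292
```

Emit:
{"api": "servo_tool", "payload": {"plan": [[0.0009,-0.0004,0,0,0,0.3,0.025]]}}

```text
t: 18.68
tool_pos: [0.5921, 0.0495, 0.1073]
tool_rot: [-0.632, 0.775, 0.0, -0.0]
contact_force: [-1.9, 0.9, 1.5]
opening: 0.289
```

Emit:
{"api": "servo_tool", "payload": {"plan": [[0.0009,-0.0004,0,0,0,0.3,0.025]]}}

```text
t: 18.8
tool_pos: [0.5922, 0.0495, 0.1072]
tool_rot: [-0.634, 0.773, 0.001, -0.0]
contact_force: [-5.3, 2.5, 3.6]
opening: 0.292
```

Emit:
{"api": "servo_tool", "payload": {"plan": [[0.0006,-0.0003,0,0,0,0.1,0.025]]}}

```text
t: 18.92
tool_pos: [0.5922, 0.0495, 0.1072]
tool_rot: [-0.635, 0.773, 0.002, -0.001]
contact_force: [-6.4, 3.2, 4.5]
opening: 0.294
```

Emit:
{"api": "servo_tool", "payload": {"plan": [[0.0006,-0.0003,0,0,0,0.1,0.025]]}}

```text
t: 19.05
tool_pos: [0.5923, 0.0494, 0.1071]
tool_rot: [-0.636, 0.772, 0.002, -0.001]
contact_force: [-6.9, 4.0, 5.0]
opening: 0.295
```

Emit:
{"api": "servo_tool", "payload": {"plan": [[0.0006,-0.0003,0,0,0,0.1,0.025]]}}

```text
t: 19.18
tool_pos: [0.5923, 0.0495, 0.1071]
tool_rot: [-0.636, 0.771, 0.003, -0.001]
contact_force: [-8.0, 5.3, 5.6]
opening: 0.292
```

Run:
```python
from h import *
s=bot.state();print(s['t'],s['tool_pos'],s['contact_force'],s['ft_torque'])
snap('wrist','w12');snap('side','s12');im=bot.get_image('scene');cv2.imwrite('pics/c12.png',cv2.resize(im[200:340,170:350,::-1],None,fx=4,fy=4))
im=cv2.imread('pics/s12.png');cv2.imwrite('pics/s12z.png',cv2.resize(im[160:320,180:340],None,fx=3.6,fy=3.6))
```

```text
19.175 [0.59231989 0.04948054 0.10712029] [-7.98281161  5.32922789  5.56914379] [8.85615123e-01 1.60594101e+00 2.07785189e-04]
```

View pics/w12.png

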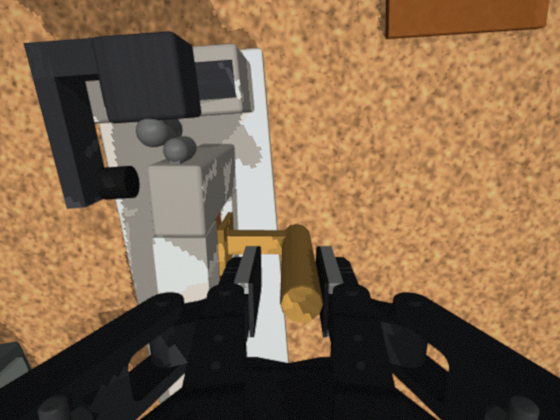

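View pics/s12z.png

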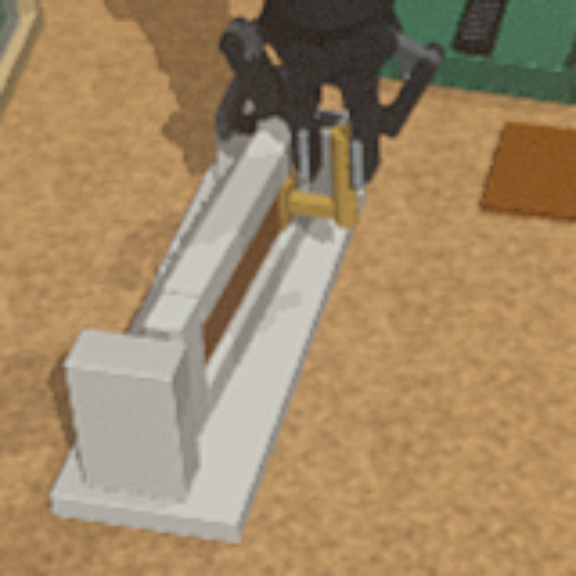

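View pics/c12.png

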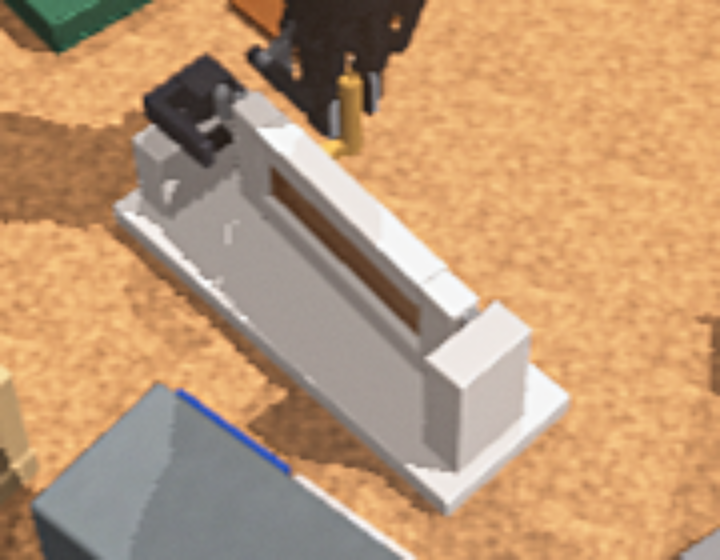

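Emit:
{"api": "servo_tool", "payload": {"plan": [[0.0006,-0.0001,0,0,0,0,0.025]]}}

```text
t: 19.45
tool_pos: [0.5924, 0.0495, 0.1071]
tool_rot: [-0.636, 0.771, 0.003, -0.001]
contact_force: [-9.0, 5.0, 6.9]
opening: 0.295
```

Emit:
{"api": "servo_tool", "payload": {"plan": [[0.0006,-0.0001,0,0,0,0,0.025]]}}

```text
t: 19.58
tool_pos: [0.5924, 0.0495, 0.1071]
tool_rot: [-0.636, 0.771, 0.004, -0.002]
contact_force: [-11.2, 3.7, 7.9]
opening: 0.29
```

Emit:
{"api": "servo_tool", "payload": {"plan": [[0.0006,-0.0001,0,0,0,0,0.025]]}}

```text
t: 19.7
tool_pos: [0.5927, 0.0492, 0.1071]
tool_rot: [-0.636, 0.771, 0.004, -0.002]
contact_force: [-9.8, 4.4, 8.2]
opening: 0.296
```

Emit:
{"api": "servo_tool", "payload": {"plan": [[0.0005,-0.0002,0.0005,0,0,0,0.025]]}}

```text
t: 19.82
tool_pos: [0.5933, 0.0489, 0.1072]
tool_rot: [-0.636, 0.771, 0.003, -0.002]
contact_force: [-8.5, 5.0, 2.8]
opening: 0.293
```

Emit:
{"api": "servo_tool", "payload": {"plan": [[0.0005,-0.0002,0.0005,0,0,0,0.025]]}}

```text
t: 19.95
tool_pos: [0.594, 0.0486, 0.1072]
tool_rot: [-0.636, 0.771, 0.003, -0.002]
contact_force: [-8.5, 4.4, 0.7]
opening: 0.292
```

Emit:
{"api": "servo_tool", "payload": {"plan": [[0.0005,-0.0002,0.0003,0,0,0,0.025]]}}

```text
t: 20.08
tool_pos: [0.5948, 0.0481, 0.1073]
tool_rot: [-0.636, 0.771, 0.003, -0.002]
contact_force: [-5.4, 3.1, -0.8]
opening: 0.291
```

Emit:
{"api": "servo_tool", "payload": {"plan": [[0.0006,-0.0003,0,0,0,0.1,0.025]]}}

```text
t: 20.2
tool_pos: [0.5964, 0.0473, 0.1073]
tool_rot: [-0.637, 0.771, 0.002, -0.002]
contact_force: [-3.8, 0.8, -2.7]
opening: 0.292
```

Emit:
{"api": "servo_tool", "payload": {"plan": [[0.0006,-0.0003,0,0,0,0.1,0.025]]}}

```text
t: 20.32
tool_pos: [0.5996, 0.0464, 0.1081]
tool_rot: [-0.637, 0.771, -0.0, -0.0]
contact_force: [-0.0, -0.5, 0.4]
opening: 0.294
```

Emit:
{"api": "servo_tool", "payload": {"plan": [[0,0,0,0,0,0,0.025]]}}

```text
t: 20.45
tool_pos: [0.6012, 0.0464, 0.1091]
tool_rot: [-0.637, 0.771, -0.001, 0.001]
contact_force: [-0.2, 0.6, 0.2]
opening: 0.293
```

Run:
```python
from h import *
s=bot.state();print(s['t'],s['tool_pos'],s['contact_force'])
snap('wrist','w13')
```

```text
20.45 [0.60120331 0.04635648 0.10907121] [-0.18719282  0.59093619  0.15322473]
```

View pics/w13.png

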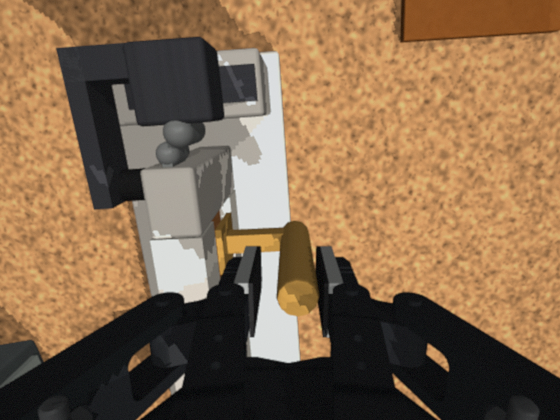

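Emit:
{"api": "servo_tool", "payload": {"plan": [[0.0006,-0.0002,0,0,0,0.1,0.025],[0.0006,-0.0002,0,0,0,0.1,0.025]]}}

```text
t: 20.75
tool_pos: [0.6014, 0.0461, 0.1089]
tool_rot: [-0.639, 0.769, -0.0, 0.0]
contact_force: [0.9, -0.5, 0.2]
opening: 0.289
```

Emit:
{"api": "servo_tool", "payload": {"plan": [[0.0006,-0.0002,0,0,0,0.1,0.025]]}}

```text
t: 20.88
tool_pos: [0.6017, 0.0459, 0.1087]
tool_rot: [-0.639, 0.769, -0.0, 0.0]
contact_force: [0.4, 0.4, -1.0]
opening: 0.285
```

Emit:
{"api": "servo_tool", "payload": {"plan": [[0.0006,-0.0002,0.0001,0,0,0,0.025]]}}

```text
t: 21.0
tool_pos: [0.6021, 0.0457, 0.1087]
tool_rot: [-0.639, 0.769, -0.0, 0.0]
contact_force: [0.8, -0.2, 0.1]
opening: 0.295
```

Emit:
{"api": "servo_tool", "payload": {"plan": [[0.0006,-0.0001,0.0001,0,0,0,0.025],[0.0006,-0.0001,0.0001,0,0,0,0.025]]}}

```text
t: 21.25
tool_pos: [0.6023, 0.0457, 0.1087]
tool_rot: [-0.639, 0.769, 0.001, -0.001]
contact_force: [-3.4, -0.2, 0.7]
opening: 0.294
```

Emit:
{"api": "servo_tool", "payload": {"plan": [[0.0006,-0.0001,0.0001,0,0,0,0.025]]}}

```text
t: 21.38
tool_pos: [0.6025, 0.0455, 0.1087]
tool_rot: [-0.639, 0.769, 0.001, -0.001]
contact_force: [-4.0, 0.6, 2.3]
opening: 0.295
```

Emit:
{"api": "servo_tool", "payload": {"plan": [[0.0006,-0.0001,0.0001,0,0,0,0.025]]}}

```text
t: 21.5
tool_pos: [0.6029, 0.0454, 0.1087]
tool_rot: [-0.639, 0.769, 0.001, -0.001]
contact_force: [-5.5, -0.6, 2.3]
opening: 0.292
```

Emit:
{"api": "servo_tool", "payload": {"plan": [[0.0006,-0.0001,0.0002,0,0,0,0.025]]}}

```text
t: 21.62
tool_pos: [0.6029, 0.0453, 0.1086]
tool_rot: [-0.639, 0.769, 0.001, -0.002]
contact_force: [-6.3, -0.0, 0.6]
opening: 0.296
```

Emit:
{"api": "servo_tool", "payload": {"plan": [[0.0005,-0.0001,0.0002,0,0,0,0.025]]}}

```text
t: 21.75
tool_pos: [0.603, 0.0453, 0.1087]
tool_rot: [-0.639, 0.769, 0.002, -0.002]
contact_force: [-7.6, 1.1, 0.9]
opening: 0.294
```

Emit:
{"api": "servo_tool", "payload": {"plan": [[0.0005,-0.0001,0.0001,0,0,0,0.025]]}}

```text
t: 21.88
tool_pos: [0.603, 0.0453, 0.1086]
tool_rot: [-0.639, 0.769, 0.002, -0.002]
contact_force: [-7.9, 1.0, 1.0]
opening: 0.293
```

Emit:
{"api": "servo_tool", "payload": {"plan": [[0.0004,-0.0001,0.0001,0,0,0,0.025],[0,0,0,0,0,0,0.025]]}}

```text
t: 22.12
tool_pos: [0.603, 0.0453, 0.1086]
tool_rot: [-0.639, 0.769, 0.002, -0.002]
contact_force: [-8.6, 1.9, 1.6]
opening: 0.293
```

Emit:
{"api": "servo_tool", "payload": {"plan": [[0.0003,0,0.0001,0,0,0,0.025],[0,0,0,0,0,0,0.025],[0,0,0,0,0,0,0.025],[0,0,0,0,0,0,0.025]]}}

```text
t: 22.62
tool_pos: [0.603, 0.0453, 0.1086]
tool_rot: [-0.639, 0.769, 0.003, -0.003]
contact_force: [-8.6, 2.1, 2.4]
opening: 0.295
```

Emit:
{"api": "servo_tool", "payload": {"plan": [[0,0,0,0,0,0,0.025],[0,0,0,0,0,0,0.025],[0,0,0,0,0,0,0.025],[0,0,0,0,0,0,0.025],[0,0,0,0,0,0,0.025],[0,0,0,0,0,0,0.025]]}}

```text
t: 23.38
tool_pos: [0.603, 0.0453, 0.1086]
tool_rot: [-0.639, 0.769, 0.003, -0.003]
contact_force: [-8.6, 1.9, 2.1]
opening: 0.295
```

Run:
```python
from h import *
s=bot.state();print(s['t'],s['tool_pos'],s['contact_force'])
snap('wrist','w14')
s=bot.state();print(s['t'],s['tool_pos'],s['contact_force'])
```

```text
23.375 [0.60298574 0.04529068 0.10859331] [-8.63702132  1.85896285  2.10234066]
23.425 [0.60300425 0.045281   0.10860655] [-9.45930617  1.20552322  1.32673338]
```

View pics/w14.png

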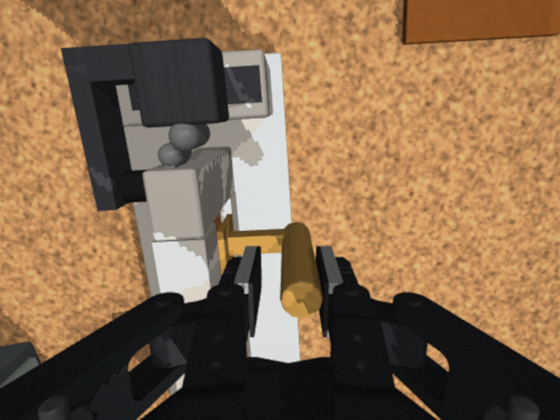

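Emit:
{"api": "servo_tool", "payload": {"plan": [[0.0004,0,0.0001,0,0,0,0.025],[0,0,0,0,0,0,0.025],[0,0,0,0,0,0,0.025],[0,0,0,0,0,0,0.025],[0,0,0,0,0,0,0.025],[0,0,0,0,0,0,0.025],[0,0,0,0,0,0,0.025]]}}

```text
t: 24.3
tool_pos: [0.603, 0.0453, 0.1086]
tool_rot: [-0.639, 0.769, 0.003, -0.003]
contact_force: [-8.1, 1.4, 1.8]
opening: 0.294
```

Emit:
{"api": "servo_tool", "payload": {"plan": [[0.0006,0,0,0,0,0,0.025],[0,0,0,0,0,0,0.025],[0,0,0,0,0,0,0.025]]}}

```text
t: 24.68
tool_pos: [0.603, 0.0453, 0.1086]
tool_rot: [-0.639, 0.769, 0.003, -0.003]
contact_force: [-10.5, 1.2, 1.3]
opening: 0.295
```

Emit:
{"api": "servo_tool", "payload": {"plan": [[0,0,0,0,0,0,0.025],[0,0,0,0,0,0,0.025],[0,0,0,0,0,0,0.025],[0,0,0,0,0,0,0.025]]}}

```text
t: 25.18
tool_pos: [0.6031, 0.0453, 0.1086]
tool_rot: [-0.639, 0.769, 0.003, -0.003]
contact_force: [-10.9, 1.9, 2.7]
opening: 0.296
```

Emit:
{"api": "servo_tool", "payload": {"plan": [[-0.0015,0,0,0,0,0,0.025],[-0.002,0,0,0,0,0,0.025],[-0.002,0,0,0,0,0,0.025],[-0.002,0,0,0,0,0,0.025],[-0.002,0.0002,0,0,0,0,0.025],[-0.001,0.0002,0,0,0,0,0.025]]}}

```text
t: 25.92
tool_pos: [0.5979, 0.0452, 0.1104]
tool_rot: [-0.639, 0.769, -0.001, 0.001]
contact_force: [0.5, -0.2, 0.4]
opening: 0.292
```

Emit:
{"api": "servo_tool", "payload": {"plan": [[-0.001,0.0004,0,0,0,0,0.025],[-0.001,0.0004,0,0,0,0,0.025]]}}

```text
t: 26.18
tool_pos: [0.5954, 0.0461, 0.11]
tool_rot: [-0.639, 0.769, -0.0, 0.0]
contact_force: [0.3, -0.4, -0.7]
opening: 0.29
```

Now pull through the catch.

Emit:
{"api": "servo_tool", "payload": {"plan": [[-0.001,0.0004,0,0,0,0,0.025],[-0.001,0.0004,0,0,0,-0.2,0.025]]}}

```text
t: 26.42
tool_pos: [0.5932, 0.047, 0.1099]
tool_rot: [-0.638, 0.77, -0.0, 0.0]
contact_force: [1.0, -0.1, -0.0]
opening: 0.292
```

Emit:
{"api": "servo_tool", "payload": {"plan": [[-0.001,0.0004,0,0,0,-0.2,0.025],[-0.001,0.0004,0,0,0,-0.2,0.025]]}}

```text
t: 26.68
tool_pos: [0.5924, 0.0474, 0.1099]
tool_rot: [-0.635, 0.772, -0.001, 0.001]
contact_force: [4.3, -1.1, -2.8]
opening: 0.295
```

Emit:
{"api": "servo_tool", "payload": {"plan": [[-0.001,0.0004,0,0,0,-0.2,0.025],[-0.001,0.0004,0,0,0,-0.2,0.025]]}}

```text
t: 26.92
tool_pos: [0.5914, 0.0479, 0.11]
tool_rot: [-0.632, 0.775, -0.002, 0.001]
contact_force: [6.9, -2.8, -6.1]
opening: 0.294
```

Emit:
{"api": "servo_tool", "payload": {"plan": [[-0.001,0.0004,-0.0002,0,0,-0.2,0.025],[-0.001,0.0004,-0.0002,0,0,-0.2,0.025]]}}

```text
t: 27.18
tool_pos: [0.5871, 0.0495, 0.1097]
tool_rot: [-0.63, 0.777, 0.0, 0.0]
contact_force: [-0.3, 0.0, 0.1]
opening: 0.292
```

Emit:
{"api": "servo_tool", "payload": {"plan": [[-0.001,0.0004,-0.0002,0,0,-0.2,0.025],[-0.001,0.0004,-0.0002,0,0,-0.2,0.025]]}}

```text
t: 27.42
tool_pos: [0.5844, 0.0503, 0.109]
tool_rot: [-0.627, 0.779, 0.0, -0.0]
contact_force: [0.2, 0.5, 0.6]
opening: 0.292
```

Emit:
{"api": "servo_tool", "payload": {"plan": [[-0.001,0.0005,0,0,0,-0.2,0.025],[-0.001,0.0005,0,0,0,-0.2,0.025]]}}

```text
t: 27.68
tool_pos: [0.5831, 0.0512, 0.1091]
tool_rot: [-0.624, 0.781, 0.0, -0.0]
contact_force: [0.1, 0.2, -0.4]
opening: 0.291
```

Run:
```python
import numpy as np
H=np.array([.671,.211]);yaw=np.radians(-6.7);ac=yaw+np.arctan2(-.175,-.05)
L=np.array([.5831,.0512])
for th in [8,11,14,18,22,26,30,34,38,42,46,50,54,58,62,65]:
    t=np.radians(th);a=ac-t; n=yaw-t; P=H+.182*np.array([np.cos(a),np.sin(a)]);T=P-.0045*np.array([np.cos(n),np.sin(n)])
    print(th,T.round(4),(T-L).round(4).tolist());L=T
```

```text
8 [0.5739 0.0556] [-0.0092, 0.0044]
11 [0.5659 0.0609] [-0.008, 0.0053]
14 [0.5582 0.0666] [-0.0077, 0.0057]
18 [0.5484 0.0748] [-0.0098, 0.0082]
22 [0.5392 0.0837] [-0.0092, 0.0089]
26 [0.5306 0.0932] [-0.0086, 0.0095]
30 [0.5227 0.1033] [-0.0079, 0.0101]
34 [0.5156 0.1139] [-0.0072, 0.0106]
38 [0.5092 0.1249] [-0.0064, 0.0111]
42 [0.5036 0.1364] [-0.0056, 0.0115]
46 [0.4988 0.1483] [-0.0048, 0.0119]
50 [0.4948 0.1605] [-0.004, 0.0122]
54 [0.4917 0.1729] [-0.0031, 0.0124]
58 [0.4895 0.1855] [-0.0022, 0.0126]
62 [0.4882 0.1982] [-0.0013, 0.0127]
65 [0.4877 0.2078] [-0.0004, 0.0096]
```

Emit:
{"api": "servo_tool", "payload": {"plan": [[-0.0046,0.0022,0,0,0,-1,0.025],[-0.0046,0.0022,0,0,0,-2,0.025],[-0.008,0.0053,0,0,0,-3,0.025],[-0.0077,0.0057,0,0,0,-3,0.025],[-0.0098,0.0082,0,0,0,-4,0.025],[-0.0092,0.0089,0,0,0,-4,0.025],[-0.0086,0.0095,0,0,0,-4,0.025],[-0.0079,0.0101,0,0,0,-4,0.025]]}}

```text
t: 28.68
tool_pos: [0.5227, 0.1035, 0.1093]
tool_rot: [-0.439, 0.898, -0.0, 0.0]
contact_force: [-0.0, 0.7, 0.2]
opening: 0.289
```

Emit:
{"api": "servo_tool", "payload": {"plan": [[-0.0072,0.0106,0,0,0,-4,0.025],[-0.0064,0.0111,0,0,0,-4,0.025],[-0.0056,0.0115,0,0,0,-4,0.025],[-0.0048,0.0119,0,0,0,-4,0.025],[-0.004,0.0122,0,0,0,-4,0.025],[-0.0031,0.0124,0,0,0,-4,0.025],[-0.0022,0.0126,0,0,0,-4,0.025],[-0.0013,0.0127,0,0,0,-4,0.025]]}}

```text
t: 29.68
tool_pos: [0.4881, 0.1984, 0.1093]
tool_rot: [-0.175, 0.985, -0.0, 0.0]
contact_force: [1.2, -0.7, 0.7]
opening: 0.291
```

Emit:
{"api": "servo_tool", "payload": {"plan": [[-0.0004,0.0096,0,0,0,-3,0.025],[0,0.003,0,0,0,-1,0.025],[0,-0.0035,0,0,0,0,0.03],[0,0,0,0,0,0,0.03]]}}

```text
t: 30.18
tool_pos: [0.4876, 0.2067, 0.109]
tool_rot: [-0.141, 0.99, -0.0, -0.0]
contact_force: [-0.7, 0.5, 0.6]
opening: 0.347
```

Run:
```python
from h import *
s=bot.state();print(s['t'],s['tool_pos'],s['contact_force'],s['opening'])
snap('wrist','w15');print(spot('wrist','sash_pull'))
```

```text
30.175 [0.48760002 0.20669352 0.10901935] [-0.6549774   0.50138995  0.6225393 ] 0.3474028547734325
[([0.4876, 0.2057, 0.1118], 0.71)]
```

View pics/w15.png

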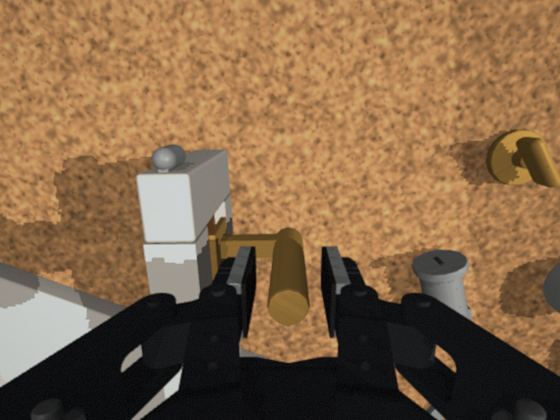

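Post is centred between the pads and clear of both; the sash stands at about 65°. Lift off.

Emit:
{"api": "servo_tool", "payload": {"plan": [[0,0,0.015,0,0,0,0.03],[0,0,0.025,0,0,0,0.03],[0,0,0.035,0,0,0,0.03],[0,0,0.035,0,0,0,0.03],[-0.03,0,0.02,0,0,0,0.03],[-0.04,0,0,0,0,0,0.03],[0,0,0,0,0,0,0.03],[0,0,0,0,0,0,0.03]]}}

```text
t: 31.28
tool_pos: [0.4186, 0.2076, 0.24]
tool_rot: [-0.142, 0.99, 0.0, 0.001]
contact_force: [-0.2, 0.3, 0.3]
opening: 0.354
```

Run:
```python
from h import *
s=bot.state();print(s['t'],s['tool_pos'],s['contact_force'])
snap('side','s16');print(spot('side','sash_pull'),spot('side','packer_center'))
snap('scene','c16');print(spot('scene','sash_pull'),spot('scene','packer_center'))
H=np.array([.671,.211]);yaw=np.radians(-6.7);ac=yaw+np.arctan2(-.175,-.05)
p=np.array(spot('scene','sash_pull')[0][0][:2]);v=p-H;print(np.degrees((ac-np.arctan2(v[1],v[0]))%(2*np.pi)))
```

```text
31.275 [0.41861629 0.20758666 0.2400077 ] [-0.23367408  0.27134877  0.27299724]
[([0.4881, 0.2104, 0.116], 0.86)] [([0.6763, 0.2117, 0.1152], 0.7), ([0.5184, -0.2854, 0.0086], 0.58)]
[([0.4851, 0.2084, 0.1154], 0.68)] [([0.5139, -0.2846, 0.0139], 0.68)]
66.55331676897013
```

View pics/s16.png

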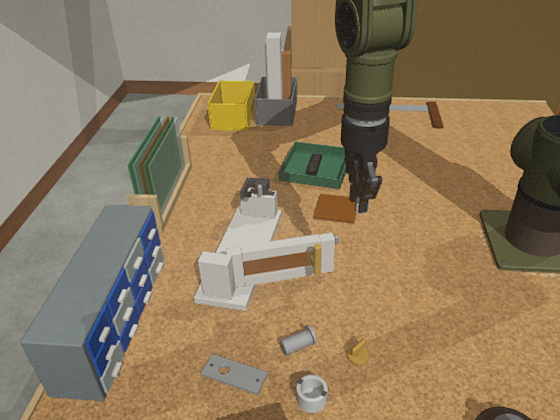

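View pics/c16.png

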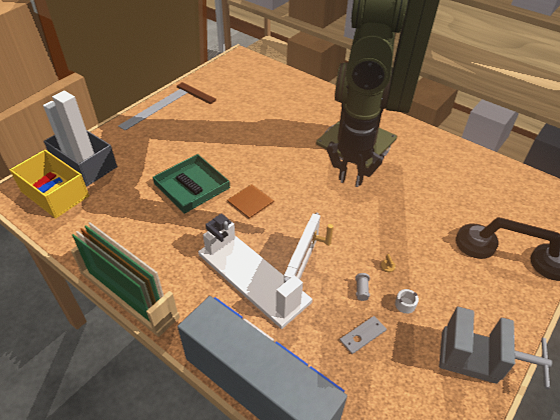

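Packer in the tray (side px 314,163), sash wide open at about 66°, other items unmoved, arm clear.

```bash
python3 -c "
from cell import bot
print(bot.sign_off())"
```

```text
the job is handed in; nothing more can be done
None
```

The job is done and handed in at about 31.5 s of the 72 s allowed. No verdict is given.

- **Packer:** I lifted it off the sill and laid it flat near the middle of the green tray. The last scene and side pictures both show it there.
- **Closing:** I pushed the sash by its brass pull, with the fingers loosely either side of the post. The push peaked at about 11 N at the pull. It then fell to nothing and the sash snapped past the roller, which the wrist camera confirmed.
- **Press:** I held the sash against the buffer for about 3 s, with readings of 8 to 11 N (noise about 1 N). I estimate about 15 N on the buffer at most, from the stated roller force plus my press, against the 20 N limit.
- **Reopening:** I pulled it back through the catch, with the last reading before it let go at about 7 N, and left it open. The last look put it at about 66°, with the gripper lifted clear and the other hardware where it was.

**Disagreements:**
- The frame's angle first came out at about -11° from the catch and hinge points, but -6.7° from the sill edges. I used the sill value, which fitted the other points and the motion.
- While pushing past the roller, an upward force of up to 8 N showed on the tool. I took it for friction on the post, and it faded when I raised the tool slightly.

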